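# Undo a gas fitting whose thread hand is unknown

### The arm

A 7-joint arm with a two-finger parallel gripper is mounted at the origin on a cart in front of the work surface, level with it; the furniture and walls round the work are solid. World frame = base frame: x ahead of the robot, y to its left, z up, the work surface at z = 0. Lengths are in m, angles in rad, forces in N, time in s.
With the tool pointing down it reaches from about 0.425 to 0.925 m from the base axis. Payload 6.8 kg.
Tool frame: the origin (TCP) lies between the finger pads; the fingertips stand r.tcp_to_tips ahead of it and the grasp point (between the pads) lies 3 mm ahead of it (r.tcp_to_tips is the distance from the TCP to the fingertips, in m); z points along the fingers, y is the line along which they close (so a half turn about z gives the same grasp; the last joint's range is limited). The gripper opens to 85 mm and grips with 20 to 120 N. Pads are 22 mm wide; open, the fingers measure 114 mm over their backs; the gripper's body (76 mm by 85 mm) begins 54 mm behind the grasp point. The pads swing forward as they close: fully open they stand 13 mm farther back than shut.
Start: joints at [-1.337, 0.477, 0.022, 1.555, -0.011, 1.109, -0.083], TCP at [0.226, 0.636, 0.253] pointing down, gripper open.
Joint ranges: [-2.96, 2.96], [-0.34, 2.1], [-1.41, 1.46], [0.24, 2.44], [-1.37, 4.51], [0.17, 1.92], [-2.96, 2.96]. Speed limits (rad/s): [2.39, 2.39, 3.14, 3.14, 3.14, 3.14, 3.14].

### API

Orientations are given as a rotation vector (axis times angle).
In Python, from bench import r gives the robot as it stands. The module is installed in compiled form; this text tells all that it offers.
- The arm moves only by the tool step_arm, never from a script. Its argument "moves" is a list of rows, each an object of numbers: "rx", "ry", "rz": the turn, a rotation vector about the tool's x, y, z in degrees; "dx", "dy", "dz": the shift along the tool's x, y, z in mm; "gripper": the opening, from -1 (shut) to 1 (fully open). In form: [{"rx": .., "ry": .., "rz": .., "dx": .., "dy": .., "dz": .., "gripper": ..}, ...]. A call has 1 to 20 rows; each row shifts and turns the commanded pose from where the row before left it, along the tool's axes as they then stand; what a row does not reach is not made up. A row lasts 1/8 s, in which the tool goes at most 62.5 mm and 10.7 degrees, less where a joint would pass 70% of its speed; a pose out of reach is approached as far as the arm can. A call is refused whole if a number of a shift passes 62.5 or a number of a turn 10.7, either way. A call with a gripper value outside its range is refused whole. The fingers move at their own pace and stop on an object; "grip_force" is the grip in N (left out, the last holds). Time passes only in rows, so rows that do not move let the fingers close. It gives the time, the measured TCP pose, the force, the opening and the grip force at its end, in the units of the state.
- r.get_obs(): the state, without advancing time (a new reading comes with each control period).
- r.grab_frame(name): name is "scene" or "top" or "wrist"; returns the picture (400x640x3 uint8, blue, green, red); there is no depth.
- r.camera_info(name): a dict with "mtx" (3x3 intrinsics, pixels), "rvec" (rotation vector, rad) and "tvec" (3), from world to camera coordinates, as OpenCV has them. Camera axes: x right, y down, z forward; pixel columns grow to the right and rows downward; lengths in m; the calibration is good to about 2 mm. A picture is of the moment at which its call begins: read the wrist's pose just before it. camera_info takes no time and is no camera call; for the wrist camera it gives the pose at the moment of the call.
- r.hand_in(): hands the job in; it is judged then, once.
The state is a dict: "clock": time; "joints": joint angles; "qvel": joint speeds; "tau": joint torques, N m; "tcp_pos": TCP position; "orientation": TCP orientation; "contact_force": force on the tool from outside, world axes, zero at the start; "moment": the same for the moment, N m; "grip_width": finger opening in m; "gripper_force": force on a finger pad.
Only numpy, scipy, OpenCV 4.12 (cv2) and the standard library are available. Lean on these libraries where they do the work, as an engineer would, in place of code of your own. Each camera call takes 0.05 s, during which the arm holds its last target. There are 200 camera calls.

### The job

The gas fitting on the worktop is closed by a blanking plug under a hexagonal union nut, and nobody knows whether this nut has a right-hand or a left-hand (fuel gas) thread. Find out by gentle trial, one way and then the other, which way it gives, never forcing the tight direction so that the stem twists, and undo the nut by a good fifth of a turn. Lift the plug out, set it down in the shallow white tray without dropping it, let go, and leave the things standing round about where they are.

Things in the scene. Friction and masses are not known exactly. Their poses are not given: they have to be found in the camera images.
- fitting: Fixed gas fitting. Origin: centre of its underside on the worktop; z up. Round dark steel flange of 84 mm diameter, 12 mm high, with a copper side pipe (at most 31 mm high) that reaches 62 mm out along its +x axis. A round stem of 51 mm diameter stands on it; the nut begins at z = 40 mm. A solid computer case, 0.4 m high, stands left of the work (from about x = 0.45, y = 0.05 m on): pass in front of it.
- stem (a joint): Elastic twist of the stem about the vertical, rad, positive counterclockwise from above, 0 at rest: a torsion spring of 8 N m per rad that shows the torque on the nut. Turning the nut the loosening way takes about 0.25 N m (twist 0.03); the tight way the torque climbs at once. Beyond 0.15 rad (1.2 N m) either way the stem is damaged. It springs back on release.
- nut (a joint): Turn of the nut relative to the stem, rad, positive counterclockwise from above; 0 = tight, as at the start. The thread hand is invisible and varies, more often left: left-hand loosens clockwise (negative), right-hand counterclockwise (positive), with even friction, to a hard stop at 1.5; undone from 1.15 on. The tight way it yields under 0.1. It stays where left and does not rise.
- nut_top (a point): On the nut's axis in its top face, 66 mm above the worktop; z up, turns with the nut. Steel hexagon nut, 54 mm across flats (62 mm over corners), 26 mm high (40 to 66 mm above the worktop). Flat sides face along its x axis and every 60 degrees from it. Its top has a 29 mm wide slot along x between two lips, which hold the plug's blade down while the nut is tight.
- plug: Loose brass plug, about 90 g. Origin: centre of its underside; z along its axis, up at the start, underside 44 mm above the worktop. Blade 10 x 41 x 14 mm (z 0 to 14), across under the nut's lips in a slot with 1 mm play; above it a neck, then a round knob of 20 mm diameter at z = 22 to 48 mm, standing 26 mm out of the nut's top. Nut undone, it lifts straight up, clear after 24 mm.
- tray: Fixed open white plastic tray, 110 x 100 mm (x, y) outside, 22 mm high, walls and floor 4 mm. Origin: centre of its underside on the worktop.
- beaker: Bystander: loose 100 ml glass beaker, 55 mm wide, 71 mm high. Origin: centre of underside.
- vial: Bystander: loose sample vial with black cap, 27 mm wide, 68 mm high. Origin: centre of underside.
- pen: Bystander: loose slim ballpoint pen lying flat along its y axis, 12 x 145 x 9 mm. Origin: centre of underside.
- cap: Bystander: loose ribbed screw cap, 41 mm wide, 20 mm high, at the front edge of the worktop. Origin: centre of underside.

How it is judged:
On the way, in this order (a step that is already met when the one before it is completed fails the run):
1. the nut is undone while the plug still sits in the fitting ((value of joint nut above 1.15 rad or value of joint nut below -1.15 rad) and z of plug in the frame of fitting below 0.052 m), for 0.2 s.
2. the plug is lifted clear of the fitting (z of plug in the frame of fitting above 0.075 m), for 0.1 s.
At the end, for the whole second after the job is handed in: The nut stands undone by at least 1.15 rad in its loosening direction, and the plug lies or stands at rest inside the tray, its underside's centre less than 32 mm above the worktop, released ((value of joint nut above 1.15 rad or value of joint nut below -1.15 rad) and x of plug in the frame of tray between -0.054 and 0.054 m and y of plug in the frame of tray between -0.049 and 0.049 m and height (world z) of plug below 0.032 m and linear speed of plug below 0.02 m/s and angular speed of plug below 0.2 rad/s and contact force between plug and tray above 0.1 N); the robot touches nothing.
It fails at once if the stem is twisted by more than 0.15 rad (nut forced with over 1.2 N m) (value of joint stem above 0.15 rad or value of joint stem below -0.15 rad).
It fails at once if the plug falls freely from more than 45 mm above the worktop, away from the fitting (horizontal distance between plug and fitting above 0.05 m and height (world z) of plug above 0.045 m and contact force between plug and anything else below 0.01 N).
It fails at once if a bystander (beaker, vial, pen or cap) is moved by more than 15 mm (distance of any of beaker, vial, pen, cap from where it was at the start of the episode above 0.015 m).
It also fails if it takes over 66 s, if anything falls off the work surface, if the arm or the gripper's body presses on something with over 40 N, if the wrist force passes 120 N, or if a joint passes its speed limit or range.

## Working session

There is one attempt and no reset: what is moved stays moved. The work goes in short steps, Python scripts to look and compute and a tool call to move; the robot and the scene stay as the last step left them, time stands still between calls to the robot, and variables do not carry over. Pictures are saved under pics/ and viewed, at most 10 in all, crops included, and the job is handed in when it is done.

Besides the shell and the picture viewer there is one more tool, called after "Request:" as name([rows], argument=value, ...), one row to a line, values as JSON. step_arm: Moves the arm, as the interface text tells. Its arguments: {"type":"object","properties":{"moves":{"type":"array","items":{"type":"object","properties":{"rx":{"type":"number"},"ry":{"type":"number"},"rz":{"type":"number"},"dx":{"type":"number"},"dy":{"type":"number"},"dz":{"type":"number"},"gripper":{"type":"number"}}}},"grip_force":{"type":"number"}},"required":["moves"]}

```bash
mkdir -p pics
cat > h.py <<'E'
import numpy as np, cv2
from bench import r
def cam(n):
    c=r.camera_info(n); R=cv2.Rodrigues(np.array(c['rvec'],float))[0]; return np.array(c['mtx']),R,np.array(c['tvec'],float).ravel()
def ray(n,u,v,z,c=None):
    K,R,t=c or cam(n); d=R.T@np.linalg.inv(K)@np.array([u,v,1.]); o=-R.T@t
    return o+d*(z-o[2])/d[2]
def proj(n,p,c=None):
    K,R,t=c or cam(n); q=K@(R@np.array(p,float)+t); return q[:2]/q[2]
E
python3 - <<'E'
from h import *
for n in("top","scene"):
    cv2.imwrite(f"pics/{n}0.png",r.grab_frame(n)); K,R,t=cam(n); print(n,-R.T@t,K[0,0])
o=r.get_obs(); print(o['tcp_pos'],o['orientation'],r.tcp_to_tips,o['clock'],o['grip_width'])
E
```

```text
top [ 0.4119928  -0.14871705  0.92292586] 475.2316708204077
scene [0.06665393 0.05776297 0.74448385] 393.9527482237892
[0.22609631 0.63547487 0.25239815] [-5.34258627e-01 -3.09567066e+00  2.64207826e-03] 0.022 0.1 0.08500739790944274
```

View pics/top0.png

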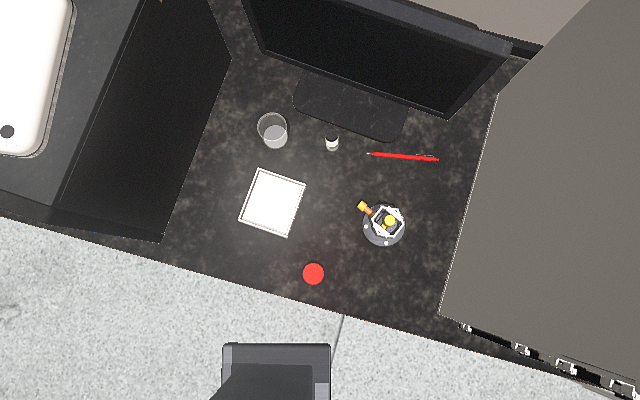

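View pics/scene0.png

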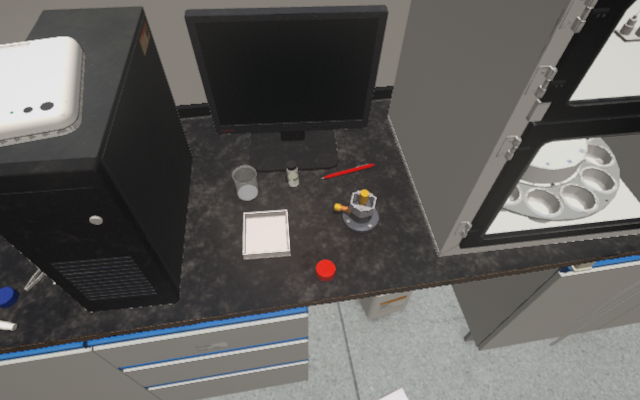

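The top view shows the nut at about (388,221), tray at (273,203), cap (313,274), pen (402,157), vial (332,140) and beaker (272,130). In the scene view the nut is at (363,203), knob at (365,195), tray at (266,234).

Run:
```python
from h import *
im=cv2.imread("pics/top0.png"); sc=cv2.imread("pics/scene0.png")
a=cv2.resize(im[190:255,345:420],None,fx=8,fy=8,interpolation=cv2.INTER_CUBIC)[:, :600]
cv2.imwrite("pics/topnut.png",a)
for n,u,v,z in [("top",389,220,.092),("top",388,222,.066),("top",385,225,.012),("scene",365,192,.092),("scene",361,215,.012),("top",273,203,0.01),("scene",266,232,.01),("top",313,274,.02),("top",367,154,.009),("top",438,159,.009),("top",332,133,.068),("top",332,148,0),("top",272,127,.071)]:
    print(n,u,v,ray(n,u,v,z).round(3))
def yel(i): 
    h=cv2.cvtColor(i,cv2.COLOR_BGR2HSV); m=cv2.inRange(h,(12,120,90),(32,255,255)); return cv2.connectedComponentsWithStats(m)
for n,i in(("top",im),("scene",sc)):
    _,_,s,c=yel(i)
    for k in range(1,len(s)):
        if s[k,4]>15: print(n,s[k],c[k],ray(n,*c[k],.09).round(4))
m=cv2.inRange(im[160:245,230:315],(190,190,190),(255,255,255)); c=max(cv2.findContours(m,0,2)[0],key=cv2.contourArea)
b=cv2.boxPoints(cv2.minAreaRect(c))+[230,160]; print("tray",[ray("top",*p,.022)[:2].round(3) for p in b])
```

```text
top 389 220 [ 0.502 -0.266  0.092]
top 388 222 [ 0.501 -0.268  0.066]
top 385 225 [ 0.501 -0.27   0.012]
scene 365 192 [ 0.503 -0.269  0.092]
scene 361 215 [ 0.501 -0.268  0.012]
top 273 203 [ 0.541 -0.053  0.01 ]
scene 266 232 [ 0.547 -0.053  0.01 ]
top 313 274 [ 0.406 -0.133  0.02 ]
top 367 154 [ 0.641 -0.236  0.009]
top 438 159 [ 0.633 -0.376  0.009]
top 332 133 [ 0.666 -0.165  0.068]
top 332 148 [ 0.655 -0.166  0.   ]
top 272 127 [ 0.675 -0.053  0.071]
top [357 201  15  13  78] [362.74358974 206.56410256] [ 0.5255 -0.2201  0.09  ]
top [370 211   6   7  16] [372.5   214.375] [ 0.5118 -0.2374  0.09  ]
top [381 214  14  15  99] [387.95959596 221.11111111] [ 0.5002 -0.2646  0.09  ]
scene [360 189   9  16 119] [363.67226891 196.19327731] [ 0.4958 -0.2619  0.09  ]
scene [334 203  16  10  89] [340.21348315 207.25842697] [ 0.4898 -0.2029  0.09  ]
scene [386 296  20   7  30] [395.4        299.23333333] [ 0.2673 -0.2004  0.09  ]
tray [array([0.506, 0.014]), array([ 0.612, -0.02 ]), array([ 0.578, -0.117]), array([ 0.473, -0.082])]
```

View pics/topnut.png

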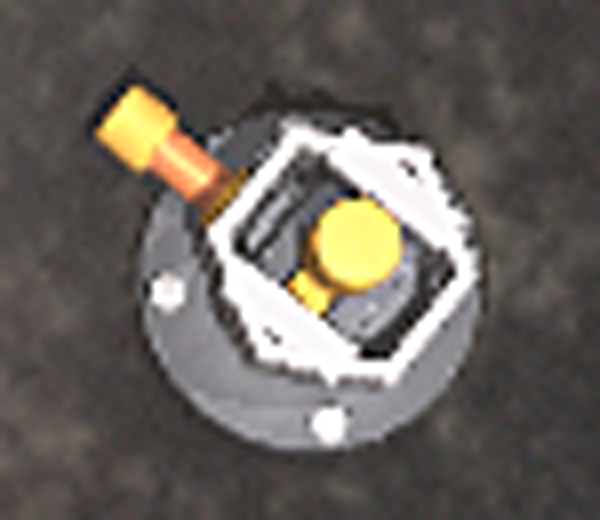

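The crop shows the hexagon with its knob at about (388,220) in the full picture. The slot runs from upper left to lower right between the two white lips, and the end flats are at upper left and lower right.

Run:
```python
from h import *
from scipy.spatial.transform import Rotation as Ro
P=lambda u,v:ray("top",345+(u+.5)/8-.5,190+(v+.5)/8-.5,.066)[:2]
cs=[(295,130),(425,150),(475,270),(390,380),(270,365),(215,233)]
w=np.array([P(*c) for c in cs]); print(w.round(3),w.mean(0).round(4))
for i in range(6):
    d=w[(i+1)%6]-w[i]; print(i,np.linalg.norm(d).round(4),(np.degrees(np.arctan2(d[1],d[0]))+90).round(1))
for n,u,v,z in[("top",162,240,0),("top",162,240,.4),("top",230,60,0),("scene",180,298,0),("scene",107,160,.4),("top",0,217,0),("top",442,315,0)]: print(n,u,v,z,ray(n,u,v,z).round(3))
R=Ro.from_rotvec(r.get_obs()['orientation']).as_matrix();print(R.round(3))
```

```text
[[ 0.531 -0.256]
 [ 0.526 -0.286]
 [ 0.499 -0.297]
 [ 0.474 -0.277]
 [ 0.477 -0.25 ]
 [ 0.507 -0.238]] [ 0.5023 -0.2674]
0 0.0299 -8.1
1 0.0294 -68.0
2 0.0318 232.2
3 0.0272 173.6
4 0.0322 112.5
5 0.03 52.4
top 162 240 0 [0.468 0.161 0.   ]
top 162 240 0.4 [0.443 0.027 0.4  ]
top 230 60 0 [0.838 0.045 0.   ]
scene 180 298 0 [0.475 0.157 0.   ]
scene 107 160 0.4 [0.465 0.142 0.4  ]
top 0 217 0 [0.508 0.478 0.   ]
top 442 315 0 [ 0.332 -0.378  0.   ]
[[-0.942  0.335 -0.   ]
 [ 0.335  0.942 -0.002]
 [-0.    -0.002 -1.   ]]
```

Request:
step_arm([
  {"dz": -50},
  {"dz": -50},
  {"dz": -50},
  {"dz": -50},
  {"dz": -50},
])

```text
invalid input at $.moves[0]: expected keys rx, ry, rz, dx, dy, dz, gripper
```

Request:
step_arm([
  {"rx": 0, "ry": 0, "rz": 0, "dx": 0, "dy": -30, "dz": -50, "gripper": 1},
  {"rx": 0, "ry": 0, "rz": 0, "dx": 0, "dy": -30, "dz": -50, "gripper": 1},
  {"rx": 0, "ry": 0, "rz": 0, "dx": 0, "dy": -30, "dz": -50, "gripper": 1},
  {"rx": 0, "ry": 0, "rz": 0, "dx": 0, "dy": -30, "dz": -50, "gripper": 1},
  {"rx": 0, "ry": 0, "rz": 0, "dx": 0, "dy": -30, "dz": -40, "gripper": 1},
  {"rx": 0, "ry": 0, "rz": 0, "dx": 0, "dy": 0, "dz": 0, "gripper": 1},
])

```text
clock: 0.85
tcp_pos: [0.1759, 0.4941, 0.4975]
orientation: [0.534, 3.095, 0.011]
contact_force: [1.0, 1.2, -1.0]
grip_width: 0.0855
gripper_force: 0.0
```

Run:
```python
from h import *
o=r.get_obs(); print(o['joints'],o['tcp_pos'],o['contact_force'],np.linalg.norm(o['tcp_pos'][:2]))
```

```text
[-1.36431474  0.08544164  0.01817086  1.53722319 -0.00162756  1.51168555
 -0.11718005] [0.17588491 0.49413065 0.49745205] [ 1.00678964  1.24886374 -1.01902038] 0.5245003383567783
```

Request:
step_arm([
  {"rx": 0, "ry": 0, "rz": 0, "dx": 0, "dy": -45, "dz": 0, "gripper": 1},
  {"rx": 0, "ry": 0, "rz": 7, "dx": -58.5, "dy": -3.6, "dz": 0, "gripper": 1},
  {"rx": 0, "ry": 0, "rz": 7, "dx": -58.5, "dy": -3.6, "dz": 0, "gripper": 1},
  {"rx": 0, "ry": 0, "rz": 7, "dx": -58.5, "dy": -3.6, "dz": 0, "gripper": 1},
  {"rx": 0, "ry": 0, "rz": 7, "dx": -58.5, "dy": -3.6, "dz": 0, "gripper": 1},
  {"rx": 0, "ry": 0, "rz": 7, "dx": -58.5, "dy": -3.6, "dz": 0, "gripper": 1},
  {"rx": 0, "ry": 0, "rz": 7, "dx": -58.5, "dy": -3.6, "dz": 0, "gripper": 1},
  {"rx": 0, "ry": 0, "rz": 7, "dx": -58.5, "dy": -3.6, "dz": 0, "gripper": 1},
  {"rx": 0, "ry": 0, "rz": 7, "dx": -58.5, "dy": -3.6, "dz": 0, "gripper": 1},
  {"rx": 0, "ry": 0, "rz": 7, "dx": -58.5, "dy": -3.6, "dz": 0, "gripper": 1},
  {"rx": 0, "ry": 0, "rz": 7, "dx": -58.5, "dy": -3.6, "dz": 0, "gripper": 1},
  {"rx": 0, "ry": 0, "rz": 7, "dx": -58.5, "dy": -3.6, "dz": 0, "gripper": 1},
  {"rx": 0, "ry": 0, "rz": 0, "dx": 0, "dy": 0, "dz": 0, "gripper": 1},
])

```text
clock: 2.48
tcp_pos: [0.4759, -0.0606, 0.4926]
orientation: [2.356, 2.078, -0.002]
contact_force: [-0.2, 1.3, 0.7]
grip_width: 0.0853
gripper_force: 0.0
```

```bash
cat >> h.py <<'E'
from scipy.spatial.transform import Rotation as Ro
def st(tgt=None,yaw=None):
    o=r.get_obs(); R=Ro.from_rotvec(o['orientation']).as_matrix(); y=np.degrees(np.arctan2(R[1,1],R[0,1]))
    print('t',round(o['clock'],2),'p',np.round(o['tcp_pos'],4),'yaw',y.round(2),'tilt',np.round(R[:2,2],4),'q',np.round(o['joints'],2),'F',np.round(o['contact_force'],1),'M',np.round(o['moment'],3),'w',round(o['grip_width'],4))
    if tgt is not None: print('shift mm',(R.T@(np.array(tgt)-o['tcp_pos'])*1000).round(1),'rz',None if yaw is None else (y-yaw).round(2))
E
python3 -c "
from h import *
st([.502,-.268,.25],-7.8)"
```

```text
t 2.48 p [ 0.4759 -0.0606  0.4926] yaw -7.19 tilt [-0.0009 -0.001 ] q [-0.7  -0.04  0.68  1.66  0.02  1.51 -0.14] F [-0.2  1.3  0.7] M [-0.012  0.027  0.021] w 0.0853
shift mm [-202.2   52.   242.7] rz 0.61
```

Request:
step_arm([
  {"rx": 0, "ry": 0, "rz": 0.6, "dx": -40, "dy": 10, "dz": 45, "gripper": 1},
  {"rx": 0, "ry": 0, "rz": 0, "dx": -40, "dy": 10, "dz": 45, "gripper": 1},
  {"rx": 0, "ry": 0, "rz": 0, "dx": -40, "dy": 10, "dz": 45, "gripper": 1},
  {"rx": 0, "ry": 0, "rz": 0, "dx": -40, "dy": 11, "dz": 45, "gripper": 1},
  {"rx": 0, "ry": 0, "rz": 0, "dx": -40, "dy": 11, "dz": 45, "gripper": 1},
  {"rx": 0, "ry": 0, "rz": 0, "dx": 0, "dy": 0, "dz": 18, "gripper": 1},
  {"rx": 0, "ry": 0, "rz": 0, "dx": 0, "dy": 0, "dz": 0, "gripper": 1},
])

```text
clock: 3.35
tcp_pos: [0.5031, -0.2584, 0.2482]
orientation: [-2.352, -2.077, 0.004]
contact_force: [-0.1, 0.6, 0.9]
grip_width: 0.0854
gripper_force: 0.0
```

```bash
python3 -c "
from h import *
st([.502,-.268,.25],-7.8)
c=r.camera_info('wrist'); np.save('wc.npy',np.r_[np.ravel(c['mtx']),np.ravel(c['rvec']),np.ravel(c['tvec'])])
cv2.imwrite('pics/w1.png',r.grab_frame('wrist')); print(proj('wrist',[.502,-.268,.066]))"
```

```text
t 3.35 p [ 0.5031 -0.2584  0.2482] yaw -7.12 tilt [-0.0043  0.0012] q [-0.27  0.39  0.82  1.86 -0.33  1.03  0.56] F [-0.1  0.6  0.9] M [-0.012 -0.062 -0.04 ] w 0.0854
shift mm [-9.6  0.1 -1.8] rz 0.68
[323.24814942 187.44913406]
```

View pics/w1.png

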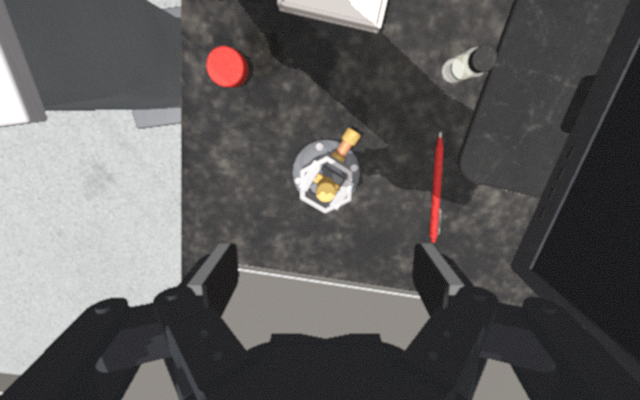

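The wrist view shows the nut at about (326,184), its white rim clear, with the cap at (228,67) and pen at (437,190), both away from the fingers.

Run:
```python
from h import *
im=cv2.imread('pics/w1.png'); cv2.imwrite('pics/w1c.png',cv2.resize(im[135:220,285:370],None,fx=7,fy=7,interpolation=cv2.INTER_CUBIC))
d=np.load('wc.npy'); c=(d[:9].reshape(3,3),cv2.Rodrigues(d[9:12])[0],d[12:])
m=cv2.inRange(im[135:220,285:370],(165,165,165),(255,255,255))
h=cv2.convexHull(np.vstack([k for k in cv2.findContours(m,0,1)[0] if cv2.contourArea(k)>15]))[:,0]+[285,135]
w=np.array([ray('wrist',*p,.066,c)[:2] for p in h])
from scipy.optimize import least_squares
def sup(a,ctr): n=np.array([np.cos(a),np.sin(a)]); return ((w-ctr)@n).max()
# flats: width across direction minimal
for a in range(-38,24,3):
    print(a,[round(1000*np.ptp(w@[np.cos(np.radians(a+k)),np.sin(np.radians(a+k))]),1) for k in(0,60,120)])
print(cv2.minEnclosingCircle((w*1000).astype(np.float32)))
```

```text
-38 [np.float64(68.9), np.float64(68.5), np.float64(74.4)]
-35 [np.float64(68.6), np.float64(68.5), np.float64(74.7)]
-32 [np.float64(68.0), np.float64(68.3), np.float64(75.0)]
-29 [np.float64(67.5), np.float64(67.9), np.float64(75.1)]
-26 [np.float64(66.7), np.float64(67.3), np.float64(75.0)]
-23 [np.float64(65.8), np.float64(66.7), np.float64(74.7)]
-20 [np.float64(64.7), np.float64(65.9), np.float64(74.1)]
-17 [np.float64(63.4), np.float64(65.1), np.float64(73.9)]
-14 [np.float64(63.1), np.float64(64.0), np.float64(73.5)]
-11 [np.float64(64.0), np.float64(62.8), np.float64(73.0)]
-8 [np.float64(64.7), np.float64(63.0), np.float64(72.2)]
-5 [np.float64(65.4), np.float64(64.9), np.float64(71.3)]
-2 [np.float64(66.0), np.float64(66.7), np.float64(70.2)]
1 [np.float64(66.5), np.float64(68.3), np.float64(69.6)]
4 [np.float64(66.7), np.float64(69.8), np.float64(68.9)]
7 [np.float64(66.8), np.float64(71.0), np.float64(68.0)]
10 [np.float64(66.7), np.float64(72.1), np.float64(68.3)]
13 [np.float64(67.4), np.float64(73.0), np.float64(68.7)]
16 [np.float64(67.9), np.float64(73.6), np.float64(68.9)]
19 [np.float64(68.3), np.float64(74.1), np.float64(69.0)]
22 [np.float64(68.5), np.float64(74.4), np.float64(68.9)]
((501.2569274902344, -257.7950744628906), 37.549678802490234)
```

View pics/w1c.png

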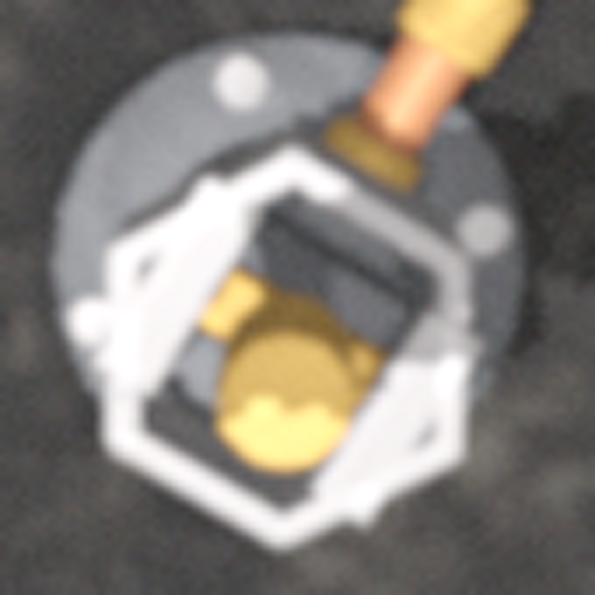

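The close view shows the hexagon corners at roughly (293,150), (470,260), (467,452), (285,545), (105,445) and (107,252) in the crop. The left and right flats already lie square to the closing line.

Run:
```python
from h import *
d=np.load('wc.npy'); c=(d[:9].reshape(3,3),cv2.Rodrigues(d[9:12])[0],d[12:])
P=lambda x,y:ray('wrist',285+(x+.5)/7-.5,135+(y+.5)/7-.5,.066,c)[:2]
w=np.array([P(*p) for p in[(293,150),(470,260),(467,452),(285,545),(105,445),(107,252)]])
print(w.round(4),w.mean(0))
for i in range(6):
    e=w[(i+1)%6]-w[i]; print(np.linalg.norm(e).round(4),(np.degrees(np.arctan2(e[1],e[0]))+90)%60-60)
q=[np.degrees(np.arctan2(*(w[i+3]-w[i])[::-1]))%60 for i in range(3)];print('diag',q)
k=P(285,405); print('knob', ray('wrist',285+285/7,135+400/7,.092,c))
```

```text
[[ 0.5081 -0.2346]
 [ 0.5322 -0.2542]
 [ 0.5288 -0.284 ]
 [ 0.4993 -0.2956]
 [ 0.4739 -0.2761]
 [ 0.4787 -0.2464]] [ 0.50350558 -0.2651464 ]
0.0311 -9.012510438242337
0.03 -6.516763203818456
0.0317 -8.52612168215984
0.032 -7.547120580989997
0.0301 -9.044661831791814
0.0316 -8.184452059669852
diag [np.float64(21.82973478605004), np.float64(20.614027903619075), np.float64(23.120682034902075)]
knob [ 0.50356809 -0.26548576  0.092     ]
```

Request:
step_arm([
  {"rx": 0, "ry": 0, "rz": 1.0, "dx": -7.6, "dy": 1, "dz": 0, "gripper": 1},
  {"rx": 0, "ry": 0, "rz": 0, "dx": 0, "dy": 0, "dz": 40, "gripper": 1},
  {"rx": 0, "ry": 0, "rz": 0, "dx": 0, "dy": 0, "dz": 40, "gripper": 1},
  {"rx": 0, "ry": 0, "rz": 0, "dx": 0, "dy": 0, "dz": 40, "gripper": 1},
  {"rx": 0, "ry": 0, "rz": 0, "dx": 0, "dy": 0, "dz": 0, "gripper": 1},
  {"rx": 0, "ry": 0, "rz": 0, "dx": 0, "dy": 0, "dz": 0, "gripper": 1},
])

```text
clock: 4.15
tcp_pos: [0.505, -0.2683, 0.1323]
orientation: [2.372, 2.056, 0.002]
contact_force: [0.4, 0.1, 0.5]
grip_width: 0.0856
gripper_force: 0.0
```

```bash
python3 -c "
from h import *
st([.503,-.266,.058],-8.1)"
```

```text
t 4.15 p [ 0.505  -0.2683  0.1323] yaw -8.17 tilt [ 0.0029 -0.001 ] q [-0.15  0.55  0.71  1.95 -0.49  0.82  0.68] F [0.4 0.1 0.5] M [0.    0.008 0.001] w 0.0856
shift mm [ 2.  -2.5 74.3] rz -0.07
```

Request:
step_arm([
  {"rx": 0, "ry": 0, "rz": 0, "dx": 2, "dy": -2, "dz": 25, "gripper": 1},
  {"rx": 0, "ry": 0, "rz": 0, "dx": 0, "dy": 0, "dz": 25, "gripper": 1},
  {"rx": 0, "ry": 0, "rz": 0, "dx": 0, "dy": 0, "dz": 23, "gripper": 1},
  {"rx": 0, "ry": 0, "rz": 0, "dx": 0, "dy": 0, "dz": 0, "gripper": 1},
  {"rx": 0, "ry": 0, "rz": 0, "dx": 0, "dy": 0, "dz": 0, "gripper": 1},
])

```text
clock: 4.78
tcp_pos: [0.5033, -0.2661, 0.0592]
orientation: [2.372, 2.056, 0.002]
contact_force: [0.1, 0.5, 0.3]
grip_width: 0.085
gripper_force: 0.0
```

```bash
python3 -c "
from h import *
st([.503,-.266,.058],-8.1)"
```

```text
t 4.78 p [ 0.5033 -0.2661  0.0592] yaw -8.18 tilt [ 0.0029 -0.0011] q [-0.08  0.65  0.61  1.99 -0.58  0.68  0.76] F [0.1 0.5 0.3] M [-0.015 -0.032  0.034] w 0.085
shift mm [ 0.1 -0.3  1.2] rz -0.08
```

Close gently on the flats.

Request:
step_arm([
  {"rx": 0, "ry": 0, "rz": 0, "dx": 0, "dy": 0, "dz": 0, "gripper": 0.2},
  {"rx": 0, "ry": 0, "rz": 0, "dx": 0, "dy": 0, "dz": 0, "gripper": 0.1},
  {"rx": 0, "ry": 0, "rz": 0, "dx": 0, "dy": 0, "dz": 0, "gripper": 0},
  {"rx": 0, "ry": 0, "rz": 0, "dx": 0, "dy": 0, "dz": 0, "gripper": 0},
  {"rx": 0, "ry": 0, "rz": 0, "dx": 0, "dy": 0, "dz": 0, "gripper": 0},
  {"rx": 0, "ry": 0, "rz": 0, "dx": 0, "dy": 0, "dz": 0, "gripper": 0},
], grip_force=40)

```text
clock: 5.52
tcp_pos: [0.5021, -0.2657, 0.0591]
orientation: [-2.375, -2.057, -0.002]
contact_force: [-3.8, 2.8, 17.0]
grip_width: 0.0548
gripper_force: 38.8
```

```bash
python3 -c "
from h import *
st();print(r.get_obs()['gripper_force'])"
```

```text
t 5.53 p [ 0.5021 -0.2657  0.0591] yaw -8.21 tilt [0.001 0.001] q [-0.08  0.65  0.61  1.99 -0.58  0.69  0.76] F [-3.8  2.8 17. ] M [0.654 1.162 0.028] w 0.0548
38.75897392630577
```

Request:
step_arm([
  {"rx": 0, "ry": 0, "rz": 1, "dx": 0, "dy": 0, "dz": 0, "gripper": 0},
  {"rx": 0, "ry": 0, "rz": 1, "dx": 0, "dy": 0, "dz": 0, "gripper": 0},
  {"rx": 0, "ry": 0, "rz": 0, "dx": 0, "dy": 0, "dz": 0, "gripper": 0},
  {"rx": 0, "ry": 0, "rz": 0, "dx": 0, "dy": 0, "dz": 0, "gripper": 0},
])

```text
clock: 6.02
tcp_pos: [0.5021, -0.2657, 0.0591]
orientation: [2.409, 2.016, 0.002]
contact_force: [-3.3, 2.4, 15.7]
grip_width: 0.0551
gripper_force: 38.8
```

```bash
python3 -c "
from h import *
st();print(r.get_obs()['gripper_force'])"
```

```text
t 6.03 p [ 0.5021 -0.2657  0.0591] yaw -10.17 tilt [0.001  0.0008] q [-0.09  0.65  0.62  1.99 -0.59  0.69  0.73] F [-3.3  2.4 15.7] M [0.563 1.163 0.24 ] w 0.0551
38.750750720500946
```

Request:
step_arm([
  {"rx": 0, "ry": 0, "rz": 1, "dx": 0, "dy": 0, "dz": 0, "gripper": 0},
  {"rx": 0, "ry": 0, "rz": 1, "dx": 0, "dy": 0, "dz": 0, "gripper": 0},
  {"rx": 0, "ry": 0, "rz": 0, "dx": 0, "dy": 0, "dz": 0, "gripper": 0},
  {"rx": 0, "ry": 0, "rz": 0, "dx": 0, "dy": 0, "dz": 0, "gripper": 0},
])

```text
clock: 6.52
tcp_pos: [0.5022, -0.2657, 0.0591]
orientation: [2.444, 1.974, 0.002]
contact_force: [-4.5, 3.8, 16.5]
grip_width: 0.0552
gripper_force: 38.8
```

```bash
python3 -c "
from h import *
st();print(r.get_obs()['gripper_force'])"
```

```text
t 6.53 p [ 0.5022 -0.2657  0.0591] yaw -12.15 tilt [0.001  0.0007] q [-0.09  0.65  0.63  1.99 -0.6   0.69  0.71] F [-4.5  3.8 16.5] M [0.587 1.222 0.293] w 0.0552
38.75804588198662
```

Request:
step_arm([
  {"rx": 0, "ry": 0, "rz": 1, "dx": 0, "dy": 0, "dz": 0, "gripper": 0},
  {"rx": 0, "ry": 0, "rz": 1, "dx": 0, "dy": 0, "dz": 0, "gripper": 0},
  {"rx": 0, "ry": 0, "rz": 0, "dx": 0, "dy": 0, "dz": 0, "gripper": 0},
  {"rx": 0, "ry": 0, "rz": 0, "dx": 0, "dy": 0, "dz": 0, "gripper": 0},
])

```text
clock: 7.02
tcp_pos: [0.5022, -0.2657, 0.0591]
orientation: [2.478, 1.932, 0.002]
contact_force: [-4.3, 2.2, 16.6]
grip_width: 0.0554
gripper_force: 38.8
```

```bash
python3 -c "
from h import *
st();print(r.get_obs()['gripper_force'])"
```

```text
t 7.03 p [ 0.5022 -0.2657  0.0591] yaw -14.12 tilt [0.0009 0.0007] q [-0.1   0.66  0.64  1.99 -0.61  0.69  0.68] F [-4.3  2.2 16.6] M [0.619 1.195 0.465] w 0.0554
38.75401586294174
```

Torque is still climbing clockwise, so I back off and try the other way.

Request:
step_arm([
  {"rx": 0, "ry": 0, "rz": -2, "dx": 0, "dy": 0, "dz": 0, "gripper": 0},
  {"rx": 0, "ry": 0, "rz": -2, "dx": 0, "dy": 0, "dz": 0, "gripper": 0},
  {"rx": 0, "ry": 0, "rz": -2, "dx": 0, "dy": 0, "dz": 0, "gripper": 0},
  {"rx": 0, "ry": 0, "rz": 0, "dx": 0, "dy": 0, "dz": 0, "gripper": 0},
  {"rx": 0, "ry": 0, "rz": 0, "dx": 0, "dy": 0, "dz": 0, "gripper": 0},
])

```text
clock: 7.65
tcp_pos: [0.5021, -0.2657, 0.0591]
orientation: [-2.375, -2.056, -0.002]
contact_force: [-4.4, 3.1, 16.0]
grip_width: 0.055
gripper_force: 39.4
```

```bash
python3 -c "
from h import *
st();print(r.get_obs()['gripper_force'])"
```

```text
t 7.65 p [ 0.5021 -0.2657  0.0591] yaw -8.24 tilt [0.0012 0.0011] q [-0.08  0.65  0.61  1.99 -0.58  0.69  0.76] F [-4.4  3.1 16. ] M [ 0.653  1.147 -0.153] w 0.055
39.42811042070389
```

Request:
step_arm([
  {"rx": 0, "ry": 0, "rz": -1, "dx": 0, "dy": 0, "dz": 0, "gripper": 0},
  {"rx": 0, "ry": 0, "rz": -1, "dx": 0, "dy": 0, "dz": 0, "gripper": 0},
  {"rx": 0, "ry": 0, "rz": 0, "dx": 0, "dy": 0, "dz": 0, "gripper": 0},
  {"rx": 0, "ry": 0, "rz": 0, "dx": 0, "dy": 0, "dz": 0, "gripper": 0},
])

```text
clock: 8.15
tcp_pos: [0.5021, -0.2657, 0.0591]
orientation: [-2.339, -2.097, -0.003]
contact_force: [-4.4, 3.6, 17.1]
grip_width: 0.0551
gripper_force: 39.5
```

```bash
python3 -c "
from h import *
st()"
```

```text
t 8.15 p [ 0.5021 -0.2657  0.0591] yaw -6.25 tilt [0.0012 0.0011] q [-0.07  0.65  0.6   1.99 -0.57  0.68  0.79] F [-4.4  3.6 17.1] M [ 0.636  1.149 -0.267] w 0.0551
```

Request:
step_arm([
  {"rx": 0, "ry": 0, "rz": -1, "dx": 0, "dy": 0, "dz": 0, "gripper": 0},
  {"rx": 0, "ry": 0, "rz": -1, "dx": 0, "dy": 0, "dz": 0, "gripper": 0},
  {"rx": 0, "ry": 0, "rz": 0, "dx": 0, "dy": 0, "dz": 0, "gripper": 0},
  {"rx": 0, "ry": 0, "rz": 0, "dx": 0, "dy": 0, "dz": 0, "gripper": 0},
])

```text
clock: 8.65
tcp_pos: [0.5021, -0.2657, 0.0591]
orientation: [-2.302, -2.138, -0.002]
contact_force: [-5.0, 3.4, 16.9]
grip_width: 0.0551
gripper_force: 39.5
```

```bash
python3 -c "
from h import *
st()"
```

```text
t 8.65 p [ 0.5021 -0.2657  0.0591] yaw -4.25 tilt [0.0011 0.001 ] q [-0.07  0.64  0.59  1.99 -0.57  0.68  0.81] F [-5.   3.4 16.9] M [ 0.653  1.169 -0.247] w 0.0551
```

Request:
step_arm([
  {"rx": 0, "ry": 0, "rz": -1, "dx": 0, "dy": 0, "dz": 0, "gripper": 0},
  {"rx": 0, "ry": 0, "rz": -1, "dx": 0, "dy": 0, "dz": 0, "gripper": 0},
  {"rx": 0, "ry": 0, "rz": 0, "dx": 0, "dy": 0, "dz": 0, "gripper": 0},
  {"rx": 0, "ry": 0, "rz": 0, "dx": 0, "dy": 0, "dz": 0, "gripper": 0},
])

```text
clock: 9.15
tcp_pos: [0.502, -0.2657, 0.0591]
orientation: [-2.265, -2.177, -0.002]
contact_force: [-4.6, 3.8, 16.3]
grip_width: 0.0551
gripper_force: 39.5
```

```bash
python3 -c "
from h import *
st()"
```

```text
t 9.15 p [ 0.502  -0.2657  0.0591] yaw -2.25 tilt [0.0011 0.0011] q [-0.06  0.64  0.59  1.99 -0.56  0.68  0.84] F [-4.6  3.8 16.3] M [ 0.599  1.155 -0.213] w 0.0551
```

Counterclockwise the torque stays level at about 0.24 N m, so it is a right-hand thread and I carry on that way.

Request:
step_arm([
  {"rx": 0, "ry": 0, "rz": -2, "dx": 0, "dy": 0, "dz": 0, "gripper": 0},
  {"rx": 0, "ry": 0, "rz": -3, "dx": 0, "dy": 0, "dz": 0, "gripper": 0},
  {"rx": 0, "ry": 0, "rz": -3, "dx": 0, "dy": 0, "dz": 0, "gripper": 0},
  {"rx": 0, "ry": 0, "rz": -3, "dx": 0, "dy": 0, "dz": 0, "gripper": 0},
  {"rx": 0, "ry": 0, "rz": -3, "dx": 0, "dy": 0, "dz": 0, "gripper": 0},
  {"rx": 0, "ry": 0, "rz": -3, "dx": 0, "dy": 0, "dz": 0, "gripper": 0},
  {"rx": 0, "ry": 0, "rz": -3, "dx": 0, "dy": 0, "dz": 0, "gripper": 0},
  {"rx": 0, "ry": 0, "rz": -3, "dx": 0, "dy": 0, "dz": 0, "gripper": 0},
  {"rx": 0, "ry": 0, "rz": 0, "dx": 0, "dy": 0, "dz": 0, "gripper": 0},
])

```text
clock: 10.28
tcp_pos: [0.5018, -0.2658, 0.0591]
orientation: [1.785, 2.586, 0.002]
contact_force: [-5.7, 3.4, 16.8]
grip_width: 0.0547
gripper_force: 39.5
```

```bash
python3 -c "
from h import *
st()"
```

```text
t 10.28 p [ 0.5018 -0.2658  0.0591] yaw 20.77 tilt [0.0007 0.001 ] q [ 0.01  0.61  0.48  1.98 -0.45  0.65  1.15] F [-5.7  3.4 16.8] M [ 0.461  1.294 -0.249] w 0.0547
```

Torque is still level. 49 degrees remain.

Request:
step_arm([
  {"rx": 0, "ry": 0, "rz": -3, "dx": 0, "dy": 0, "dz": 0, "gripper": 0},
  {"rx": 0, "ry": 0, "rz": -3, "dx": 0, "dy": 0, "dz": 0, "gripper": 0},
  {"rx": 0, "ry": 0, "rz": -3, "dx": 0, "dy": 0, "dz": 0, "gripper": 0},
  {"rx": 0, "ry": 0, "rz": -3, "dx": 0, "dy": 0, "dz": 0, "gripper": 0},
  {"rx": 0, "ry": 0, "rz": -3, "dx": 0, "dy": 0, "dz": 0, "gripper": 0},
  {"rx": 0, "ry": 0, "rz": -3, "dx": 0, "dy": 0, "dz": 0, "gripper": 0},
  {"rx": 0, "ry": 0, "rz": -3, "dx": 0, "dy": 0, "dz": 0, "gripper": 0},
  {"rx": 0, "ry": 0, "rz": -3, "dx": 0, "dy": 0, "dz": 0, "gripper": 0},
  {"rx": 0, "ry": 0, "rz": -3, "dx": 0, "dy": 0, "dz": 0, "gripper": 0},
  {"rx": 0, "ry": 0, "rz": -3, "dx": 0, "dy": 0, "dz": 0, "gripper": 0},
  {"rx": 0, "ry": 0, "rz": -3, "dx": 0, "dy": 0, "dz": 0, "gripper": 0},
  {"rx": 0, "ry": 0, "rz": -3, "dx": 0, "dy": 0, "dz": 0, "gripper": 0},
  {"rx": 0, "ry": 0, "rz": -3, "dx": 0, "dy": 0, "dz": 0, "gripper": 0},
  {"rx": 0, "ry": 0, "rz": 0, "dx": 0, "dy": 0, "dz": 0, "gripper": 0},
])

```text
clock: 12.02
tcp_pos: [0.5015, -0.2661, 0.0591]
orientation: [0.82, 3.033, 0.0]
contact_force: [-5.5, 2.6, 17.3]
grip_width: 0.055
gripper_force: 39.5
```

```bash
python3 -c "
from h import *
st()"
```

```text
t 12.03 p [ 0.5015 -0.2661  0.0591] yaw 59.75 tilt [0.0002 0.0002] q [ 0.15  0.58  0.3   1.97 -0.28  0.63  1.67] F [-5.5  2.6 17.3] M [ 0.255  1.282 -0.281] w 0.055
```

Ten more degrees, then ease 1.5 back to release the twist, open, and rise.

Request:
step_arm([
  {"rx": 0, "ry": 0, "rz": -3, "dx": 0, "dy": 0, "dz": 0, "gripper": 0},
  {"rx": 0, "ry": 0, "rz": -3, "dx": 0, "dy": 0, "dz": 0, "gripper": 0},
  {"rx": 0, "ry": 0, "rz": -3, "dx": 0, "dy": 0, "dz": 0, "gripper": 0},
  {"rx": 0, "ry": 0, "rz": -1.5, "dx": 0, "dy": 0, "dz": 0, "gripper": 0},
  {"rx": 0, "ry": 0, "rz": 0, "dx": 0, "dy": 0, "dz": 0, "gripper": 0},
  {"rx": 0, "ry": 0, "rz": 1.5, "dx": 0, "dy": 0, "dz": 0, "gripper": 0},
  {"rx": 0, "ry": 0, "rz": 0, "dx": 0, "dy": 0, "dz": 0, "gripper": 0},
])

```text
clock: 12.9
tcp_pos: [0.5015, -0.2661, 0.0591]
orientation: [-0.58, -3.088, 0.0]
contact_force: [-6.3, 1.3, 16.7]
grip_width: 0.0547
gripper_force: 39.3
```

```bash
python3 -c "
from h import *
st()"
```

```text
t 12.9 p [ 0.5015 -0.2661  0.0591] yaw 68.74 tilt [-0.0001 -0.0002] q [ 0.18  0.57  0.26  1.97 -0.24  0.63  1.79] F [-6.3  1.3 16.7] M [ 0.213  1.224 -0.022] w 0.0547
```

Request:
step_arm([
  {"rx": 0, "ry": 0, "rz": 0, "dx": 0, "dy": 0, "dz": 0, "gripper": 1},
  {"rx": 0, "ry": 0, "rz": 0, "dx": 0, "dy": 0, "dz": 0, "gripper": 1},
  {"rx": 0, "ry": 0, "rz": 0, "dx": 0, "dy": 0, "dz": 0, "gripper": 1},
  {"rx": 0, "ry": 0, "rz": 0, "dx": 0, "dy": 0, "dz": 0, "gripper": 1},
  {"rx": 0, "ry": 0, "rz": 0, "dx": 0, "dy": 0, "dz": -30, "gripper": 1},
  {"rx": 0, "ry": 0, "rz": 0, "dx": 0, "dy": 0, "dz": -50, "gripper": 1},
  {"rx": 0, "ry": 0, "rz": 0, "dx": 0, "dy": 0, "dz": -50, "gripper": 1},
  {"rx": 0, "ry": 0, "rz": 0, "dx": 0, "dy": 0, "dz": 0, "gripper": 1},
  {"rx": 0, "ry": 0, "rz": 0, "dx": 0, "dy": 0, "dz": 0, "gripper": 1},
])

```text
clock: 14.02
tcp_pos: [0.5017, -0.2651, 0.1869]
orientation: [-0.577, -3.088, -0.0]
contact_force: [-1.3, -0.2, 0.1]
grip_width: 0.085
gripper_force: 0.0
```

```bash
python3 -c "
from h import *
st([.5018,-.2658,.13])
c=r.camera_info('wrist'); np.save('wc2.npy',np.r_[np.ravel(c['mtx']),np.ravel(c['rvec']),np.ravel(c['tvec'])])
im=r.grab_frame('wrist');cv2.imwrite('pics/w2.png',im); u,v=proj('wrist',[.502,-.266,.066]).astype(int);print(u,v)
a=im[max(0,v-60):v+60,u-65:u+65]; cv2.imwrite('pics/w2c.png',cv2.resize(a,None,fx=5,fy=5,interpolation=cv2.INTER_CUBIC))"
```

```text
t 14.03 p [ 0.5017 -0.2651  0.1869] yaw 68.83 tilt [-0.0003  0.0004] q [ 0.12  0.39  0.33  1.9  -0.16  0.88  1.73] F [-1.3 -0.2  0.1] M [ 0.006  0.036 -0.01 ] w 0.085
shift mm [-0.3 -0.6 56.9] rz None
322 194
```

View pics/w2c.png

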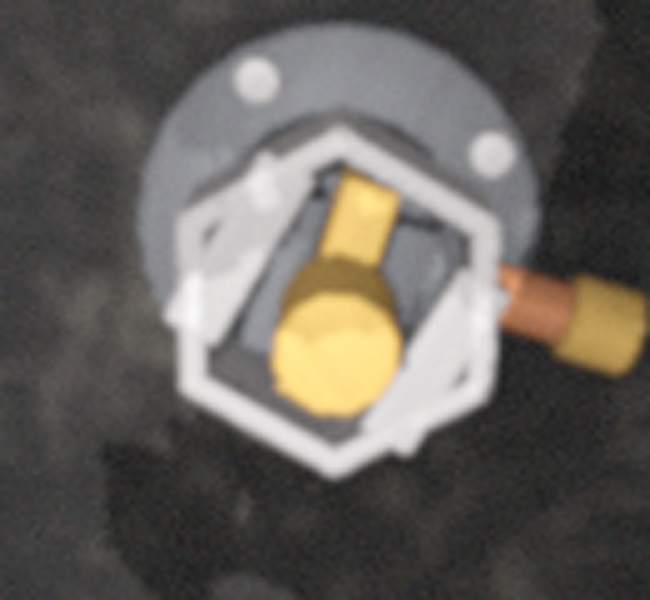

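The close view shows the slot turned over the brass blade, which now lies free between the lips. The knob is at (337,350) in the crop. Now descend to grip it.

Request:
step_arm([
  {"rx": 0, "ry": 0, "rz": 0, "dx": 0, "dy": -0.5, "dz": 40, "gripper": 1},
  {"rx": 0, "ry": 0, "rz": 0, "dx": 0, "dy": 0, "dz": 35, "gripper": 1},
  {"rx": 0, "ry": 0, "rz": 0, "dx": 0, "dy": 0, "dz": 20, "gripper": 1},
  {"rx": 0, "ry": 0, "rz": 0, "dx": 0, "dy": 0, "dz": 0, "gripper": 0},
  {"rx": 0, "ry": 0, "rz": 0, "dx": 0, "dy": 0, "dz": 0, "gripper": -0.4},
])

```text
clock: 14.7
tcp_pos: [0.5018, -0.2661, 0.0923]
orientation: [-0.578, -3.088, 0.0]
contact_force: [1.3, 1.0, -0.3]
grip_width: 0.0517
gripper_force: 0.0
```

```bash
python3 -c "
from h import *
st([.5016,-.266,.092])"
```

```text
t 14.7 p [ 0.5018 -0.2661  0.0923] yaw 68.8 tilt [-0.0005  0.    ] q [ 0.16  0.52  0.29  1.96 -0.22  0.69  1.78] F [ 1.3  1.  -0.3] M [-0.021 -0.031 -0.002] w 0.0517
shift mm [0.2 0.  0.3] rz None
```

Request:
step_arm([
  {"rx": 0, "ry": 0, "rz": 0, "dx": 0, "dy": 0, "dz": 0, "gripper": -0.6},
  {"rx": 0, "ry": 0, "rz": 0, "dx": 0, "dy": 0, "dz": 0, "gripper": -1},
  {"rx": 0, "ry": 0, "rz": 0, "dx": 0, "dy": 0, "dz": 0, "gripper": -1},
  {"rx": 0, "ry": 0, "rz": 0, "dx": 0, "dy": 0, "dz": 0, "gripper": -1},
  {"rx": 0, "ry": 0, "rz": 0, "dx": 0, "dy": 0, "dz": 0, "gripper": -1},
], grip_force=40)

```text
clock: 15.32
tcp_pos: [0.5024, -0.2662, 0.0932]
orientation: [0.577, 3.087, -0.0]
contact_force: [-2.2, 0.6, 6.1]
grip_width: 0.0185
gripper_force: 39.2
```

```bash
python3 -c "
from h import *
st()"
```

```text
t 15.32 p [ 0.5024 -0.2662  0.0932] yaw 68.81 tilt [ 0.0015 -0.0004] q [ 0.16  0.52  0.29  1.96 -0.22  0.69  1.78] F [-2.2  0.6  6.1] M [ 0.062  0.243 -0.011] w 0.0185
```

Request:
step_arm([
  {"rx": 0, "ry": 0, "rz": 0, "dx": 0, "dy": 0, "dz": -6, "gripper": -1},
  {"rx": 0, "ry": 0, "rz": 0, "dx": 0, "dy": 0, "dz": -6, "gripper": -1},
  {"rx": 0, "ry": 0, "rz": 0, "dx": 0, "dy": 0, "dz": 0, "gripper": -1},
])

```text
clock: 15.7
tcp_pos: [0.5021, -0.266, 0.1048]
orientation: [0.577, 3.087, -0.0]
contact_force: [-0.1, 0.2, -1.3]
grip_width: 0.0184
gripper_force: 39.2
```

```bash
python3 -c "
from h import *
st()"
```

```text
t 15.7 p [ 0.5021 -0.266   0.1048] yaw 68.82 tilt [ 0.0009 -0.0003] q [ 0.15  0.5   0.29  1.95 -0.21  0.72  1.77] F [-0.1  0.2 -1.3] M [ 0.017  0.029 -0.005] w 0.0184
```

Request:
step_arm([
  {"rx": 0, "ry": 0, "rz": 0, "dx": 0, "dy": 0, "dz": -15, "gripper": -1},
  {"rx": 0, "ry": 0, "rz": 0, "dx": 0, "dy": 0, "dz": -20, "gripper": -1},
  {"rx": 0, "ry": 0, "rz": 0, "dx": 0, "dy": 0, "dz": -20, "gripper": -1},
  {"rx": 0, "ry": 0, "rz": 0, "dx": 0, "dy": 0, "dz": -15, "gripper": -1},
  {"rx": 0, "ry": 0, "rz": 0, "dx": 4, "dy": 21.5, "dz": 0, "gripper": -1},
  {"rx": 0, "ry": 0, "rz": 0, "dx": 6, "dy": 32.3, "dz": 0, "gripper": -1},
  {"rx": 0, "ry": 0, "rz": 0, "dx": 8, "dy": 43, "dz": 0, "gripper": -1},
  {"rx": 0, "ry": 0, "rz": 0, "dx": 8, "dy": 43, "dz": 0, "gripper": -1},
  {"rx": 0, "ry": 0, "rz": 0, "dx": 8, "dy": 43, "dz": 0, "gripper": -1},
  {"rx": 0, "ry": 0, "rz": 0, "dx": 6, "dy": 32.3, "dz": 0, "gripper": -1},
  {"rx": 0, "ry": 0, "rz": 0, "dx": 0, "dy": 0, "dz": 0, "gripper": -1},
  {"rx": 0, "ry": 0, "rz": 0, "dx": 0, "dy": 0, "dz": 0, "gripper": -1},
])

```text
clock: 17.2
tcp_pos: [0.5421, -0.0516, 0.1745]
orientation: [0.578, 3.088, -0.001]
contact_force: [-0.3, 0.8, -0.7]
grip_width: 0.018
gripper_force: 39.2
```

```bash
python3 -c "
from h import *
st([.5425,-.051,.055])
cv2.imwrite('pics/s3.png',r.grab_frame('scene'))"
```

```text
t 17.2 p [ 0.5421 -0.0516  0.1745] yaw 68.79 tilt [-0.0001 -0.0005] q [-0.24  0.36  0.28  1.96 -0.13  0.84  1.3 ] F [-0.3  0.8 -0.7] M [-0.091  0.035 -0.063] w 0.018
shift mm [ -0.2   0.7 119.5] rz None
```

View pics/s3.png

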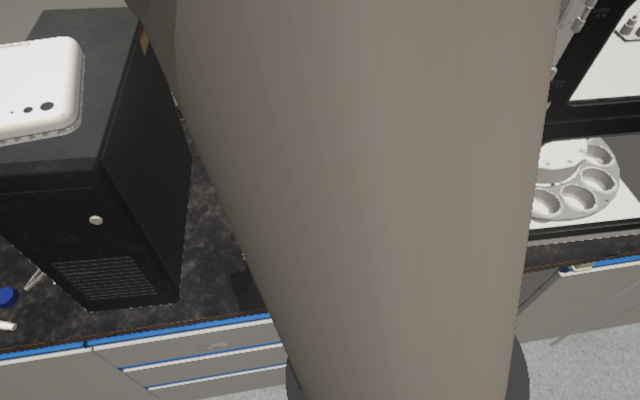

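The arm hides the scene here, so I go by force: down 105 mm, then slowly.

Request:
step_arm([
  {"rx": 0, "ry": 0, "rz": 0, "dx": 0, "dy": 0, "dz": 25, "gripper": -1},
  {"rx": 0, "ry": 0, "rz": 0, "dx": 0, "dy": 0, "dz": 30, "gripper": -1},
  {"rx": 0, "ry": 0, "rz": 0, "dx": 0, "dy": 0, "dz": 30, "gripper": -1},
  {"rx": 0, "ry": 0, "rz": 0, "dx": 0, "dy": 0, "dz": 15, "gripper": -1},
  {"rx": 0, "ry": 0, "rz": 0, "dx": 0, "dy": 0, "dz": 8, "gripper": -1},
  {"rx": 0, "ry": 0, "rz": 0, "dx": 0, "dy": 0, "dz": 6, "gripper": -1},
  {"rx": 0, "ry": 0, "rz": 0, "dx": 0, "dy": 0, "dz": 0, "gripper": -1},
  {"rx": 0, "ry": 0, "rz": 0, "dx": 0, "dy": 0, "dz": 0, "gripper": -1},
])

```text
clock: 18.25
tcp_pos: [0.5427, -0.0509, 0.0609]
orientation: [0.577, 3.087, 0.001]
contact_force: [-0.3, 0.0, -0.5]
grip_width: 0.018
gripper_force: 39.2
```

```bash
python3 -c "
from h import *
st([.5425,-.051,.055])
cv2.imwrite('pics/w4.png',r.grab_frame('wrist'))"
```

```text
t 18.25 p [ 0.5427 -0.0509  0.0609] yaw 68.82 tilt [0.0011 0.0001] q [-0.19  0.54  0.22  2.02 -0.2   0.6   1.36] F [-0.3  0.  -0.5] M [-0.016 -0.004  0.015] w 0.018
shift mm [ 0.2 -0.2  5.9] rz None
```

View pics/w4.png

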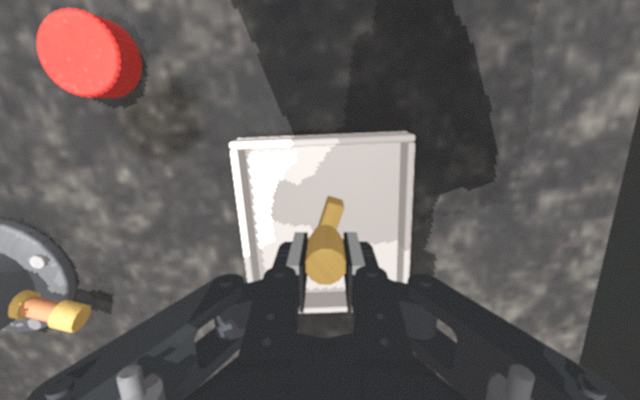

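The wrist view shows the plug held upright at (325,255) between the pads, in the middle of the tray, with nothing touching the walls. I lower it in 1.5 mm steps.

Request:
step_arm([
  {"rx": 0, "ry": 0, "rz": 0, "dx": 0, "dy": 0, "dz": 2, "gripper": -1},
  {"rx": 0, "ry": 0, "rz": 0, "dx": 0, "dy": 0, "dz": 1.5, "gripper": -1},
  {"rx": 0, "ry": 0, "rz": 0, "dx": 0, "dy": 0, "dz": 1.5, "gripper": -1},
  {"rx": 0, "ry": 0, "rz": 0, "dx": 0, "dy": 0, "dz": 0, "gripper": -1},
])

```text
clock: 18.8
tcp_pos: [0.5421, -0.0509, 0.0551]
orientation: [-0.577, -3.088, 0.0]
contact_force: [0.2, 0.2, -1.3]
grip_width: 0.0185
gripper_force: 39.2
```

Request:
step_arm([
  {"rx": 0, "ry": 0, "rz": 0, "dx": 0, "dy": 0, "dz": 1, "gripper": -1},
  {"rx": 0, "ry": 0, "rz": 0, "dx": 0, "dy": 0, "dz": 1, "gripper": -1},
  {"rx": 0, "ry": 0, "rz": 0, "dx": 0, "dy": 0, "dz": 0, "gripper": -1},
])

```text
clock: 19.18
tcp_pos: [0.5423, -0.0509, 0.0533]
orientation: [0.578, 3.088, 0.0]
contact_force: [0.4, -0.6, -0.7]
grip_width: 0.0184
gripper_force: 39.3
```

Request:
step_arm([
  {"rx": 0, "ry": 0, "rz": 0, "dx": 0, "dy": 0, "dz": 0.7, "gripper": -1},
  {"rx": 0, "ry": 0, "rz": 0, "dx": 0, "dy": 0, "dz": 0.6, "gripper": -1},
  {"rx": 0, "ry": 0, "rz": 0, "dx": 0, "dy": 0, "dz": 0, "gripper": -1},
])

```text
clock: 19.55
tcp_pos: [0.5424, -0.0509, 0.0532]
orientation: [0.578, 3.088, 0.001]
contact_force: [-4.3, 0.4, 12.3]
grip_width: 0.0184
gripper_force: 40.8
```

Contact with the floor at 12 N: release and rise.

Request:
step_arm([
  {"rx": 0, "ry": 0, "rz": 0, "dx": 0, "dy": 0, "dz": -0.5, "gripper": -1},
  {"rx": 0, "ry": 0, "rz": 0, "dx": 0, "dy": 0, "dz": 0, "gripper": -0.3},
  {"rx": 0, "ry": 0, "rz": 0, "dx": 0, "dy": 0, "dz": 0, "gripper": 0.3},
  {"rx": 0, "ry": 0, "rz": 0, "dx": 0, "dy": 0, "dz": 0, "gripper": 0.7},
  {"rx": 0, "ry": 0, "rz": 0, "dx": 0, "dy": 0, "dz": 0, "gripper": 0.7},
  {"rx": 0, "ry": 0, "rz": 0, "dx": 0, "dy": 0, "dz": -15, "gripper": 0.7},
  {"rx": 0, "ry": 0, "rz": 0, "dx": 0, "dy": 0, "dz": -40, "gripper": 0.7},
  {"rx": 0, "ry": 0, "rz": 0, "dx": 0, "dy": 0, "dz": -50, "gripper": 0.7},
  {"rx": 0, "ry": 0, "rz": 0, "dx": 0, "dy": 0, "dz": -20, "gripper": 0.7},
  {"rx": 0, "ry": 0, "rz": 0, "dx": 0, "dy": 0, "dz": 0, "gripper": 0.7},
  {"rx": 0, "ry": 0, "rz": 0, "dx": 0, "dy": 0, "dz": 0, "gripper": 0.7},
])

```text
clock: 20.92
tcp_pos: [0.5417, -0.0508, 0.1771]
orientation: [-0.577, -3.087, 0.0]
contact_force: [-1.1, -0.2, -0.4]
grip_width: 0.0727
gripper_force: 0.0
```

```bash
python3 -c "
from h import *
st()
cv2.imwrite('pics/w5.png',r.grab_frame('wrist'))"
```

```text
t 20.93 p [ 0.5417 -0.0508  0.1771] yaw 68.82 tilt [-0.0009  0.0001] q [-0.25  0.36  0.28  1.96 -0.13  0.84  1.31] F [-1.1 -0.2 -0.4] M [-0.009 -0.009 -0.05 ] w 0.0727
```

View pics/w5.png

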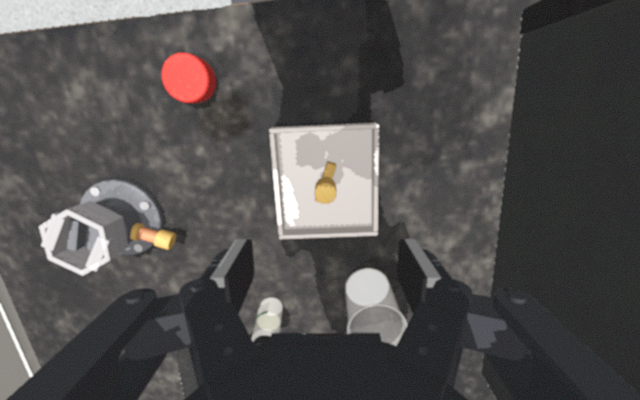

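The plug is standing in the middle of the tray at (325,185), released, and the gripper is clear. The beaker, vial and cap in view look undisturbed.

```bash
python3 -c "
from h import *
print(r.hand_in())"
```

```text
the job is handed in; nothing more can be done
None
```

The nut proved to be right-hand: I undid it counterclockwise by about 1.3 rad, left the plug standing released in the tray, and handed the job in; the judge's result wasn't shown to me.

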